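Roll a piston pin up to the spring gauge at the parts counter

ROBOT

A 6-joint arm with a two-finger parallel gripper is mounted at the origin on the work surface. World frame = base frame: x ahead of the robot, y to its left, z up, the work surface at z = 0. Lengths are in m, angles in rad, forces in N, time in s.
With the tool pointing down it reaches from about 0.3 to 0.875 m from the base axis. Payload 6.4 kg.
Tool frame: the origin (TCP) lies where the fingers leave the gripper's body, on its centre line; the fingertips stand 73 mm ahead of it and the grasp point (between the pads) lies 54 mm ahead of it (ctrl.pinch_z is the distance from the TCP to the grasp point, in m); z points along the fingers, y is the direction in which the jaws open and shut (so a half turn about z gives the same grasp; the last joint's range is limited). The gripper opens to 85 mm and grips with 20 to 120 N. Pads are 22 mm wide; open, the fingers measure 114 mm over their backs; the gripper's body (76 mm by 85 mm) begins 54 mm behind the grasp point. The pads swing forward as they close: fully open they stand 13 mm farther back than shut.
Start: joints at [1.109, 0.181, 1.607, -0, 1.354, -0.206], TCP at [0.145, 0.556, 0.304] pointing down, gripper open.
Joint ranges: [-2.99, 2.99], [-0.89, 2.07], [0.3, 2.58], [-1.14, 4.28], [0, 2.63], [-3.12, 3.12]. Speed limits (rad/s): [2.57, 2.57, 3.01, 3.14, 3.14, 3.14].

INTERFACE

Orientations are given as a unit quaternion [w, x, y, z].
In Python, from bench import ctrl, camera, camera_model gives the robot as it stands.
- The arm moves only by the tool arm_command, never from a script. Its argument "series" is a list of rows, each a list of 7 numbers: the shift along the tool's x, y, z in m, then the turn, a rotation vector about the tool's x, y, z in degrees, then the finger opening in m, from 0 to 0.0854. In form: [[tx, ty, tz, rx, ry, rz, gripper], ...]. A call has exactly 5 rows; each row is the pose to reach, as a shift and turn from the pose commanded when the call began, along the tool's axes at that moment; what a row does not reach only later rows make up. A row lasts 1/10 s, in which the tool goes at most 50 mm and 8.59 degrees, less where a joint would pass 70% of its speed; a pose out of reach is approached as far as the arm can. A call with a gripper value outside its range is refused whole. The fingers move at their own pace and stop on an object; the grip force is fixed at half the most. Time passes only in rows, so rows that repeat a pose let the fingers close, or fill a call up. It gives the time, the measured TCP pose, the force and the opening at its end, in the units of the state.
- ctrl.get_obs(): the state, without advancing time (a new reading comes with each control period).
- camera(name): name is "side" or "top" or "wrist"; returns (picture, depth): 420x560x3 uint8, red, green, blue; 420x560 float32, m along the optical axis (not along the pixel's ray), 0 where there is no reading.
- camera_model(name): a dict with "K" (3x3 intrinsics, pixels), "position" and "attitude" of the camera in the world. Camera axes: x right, y down, z forward; pixel columns grow to the right and rows downward; lengths in m; the calibration is good to about 2 mm. The wrist camera is an equidistant fisheye: a pixel r from the principal point sees the ray r / f radians off the axis. A picture is of the moment at which its call begins: read the wrist's pose just before it. camera_model takes no time and is no camera call; for the wrist camera it gives the pose at the moment of the call.
- ctrl.hand_in(): hands the job in, once; it reports no verdict.
The state is a dict: "time_s": time; "q": joint angles; "dq": joint speeds; "joint_efforts": joint torques, N m; "eef_pos": TCP position; "eef_rot": TCP orientation; "wrist_force": force on the tool from outside, world axes, zero at the start; "torque": the same for the moment, N m; "opening": opening from 0.0 (shut) to 1.0 (fully open).
Only numpy, scipy, OpenCV 4.12 (cv2) and the standard library are available. Lean on these libraries where they do the work, as an engineer would, in place of code of your own. Each camera call takes 0.05 s, during which the arm holds its last target. There are 200 camera calls.

TASK

Check the loose steel piston pin in the spring gauge: roll it along the rubber mat by pushing its side, without lifting it off, up to the gauge's sprung anvil, and press it on gently with about 9 newtons, so that the anvil's index stands at the line on the gauge. Hold it there for a good second, without ever overrunning that line by more than 3 mm, then ease back slowly and leave the pin lying still between the line across the mat and the anvil, with the things around the track left alone.

Things in the scene. Friction and masses are not known exactly. Their poses are not given: they have to be found in the camera images.
- pin: Loose plain steel piston pin, lightly oiled (friction about 0.25), a cylinder 24 mm in diameter, 80 mm long, 0.13 to 0.27 kg. Origin at its centre, 22 mm above the counter while it lies on the mat; its y axis is the cylinder's axis (x and z turn as it rolls). Starts lying across the track between the rails, on the robot's side of the line.
- track: Fixed dark steel plate 380 x 130 x 6 mm flat on the counter. Origin under its centre, on the counter; x runs along the track to the gauge, y across, z up. On it lies the mat between two aluminium guide rails as long as the mat, 14 mm wide: inner faces at y = -41.5 and +41.5 mm, tops 22 mm above the counter.
- line (a point): Middle of the thin pale line across the mat, on the mat's top, 10 mm beyond the track's origin along the track's x. The pin is to be left wholly beyond it, on the gauge's side.
- gauge: Spring gauge fixed on the track's far end: grey housing 50 x 78 mm, top 50 mm above the counter, with a black clamp knob on it to 62 mm. Origin 125 mm from the track's along the track's x, 6 mm above the counter, under the middle of the housing's front face; axes as the track's. An aluminium carriage, clamped at a new place each time, sticks out of its front and carries the anvil.
- bearing: Bystander: dark steel bearing ring, 62 mm outside, 18 mm high, loose on the counter left of the track (track's +y). Origin under its centre. Leave alone.
- carton: Bystander: small white and brown carton 75 x 55 x 45 mm, loose on the counter right of the track (-y). Origin under its centre. Leave alone.
- can: Bystander: grey metal can, 60 mm in diameter, 85 mm high, loose on the counter left of the track, beside the gauge. Origin under its centre. Leave alone.
- mat_mid (a point): Middle of the black rubber mat's top, 10 mm above the counter; the mat is 270 mm long, 83 mm wide. It gives the pin a little rolling drag: pushed slowly, the pin stops within a few mm when the push ends. Dragging on the mat takes under 1 N of a push, up to 1.5 N while the pin is pressed on the anvil.
- anvil_zone (a point): Fixed point 58 mm in front of the gauge's origin, 22 mm above the counter: the relaxed anvil's face stands up to 12 mm before or behind it (along the track's x); find where by feel or sight. The anvil is an upright steel plate 60 mm wide, 6 mm thick, 14 to 46 mm above the counter, square to the track.
- spring_top (a point): Fixed point over the middle of the housing's front edge, 50 mm above the counter. The anvil gives 8 mm towards +x on a spring: 3 N to start it, 2 N more per mm, so 9 N at 3 mm and 19 N at its rigid end; it springs back. The black index bar on the anvil's top reaches over the carriage; its tip meets the black line on the carriage's white plate at 3 mm.
Mind the look-alikes: they are no part of the job. There is more than one size of the pin; the job needs the largest.

How it is judged:
On the way:
1. the pin is pressed on the anvil with 6.5 to 12 N for 0.8 s (contact force between pin and gauge between 6.5 and 12 N), for 0.8 s.
At the end, for the whole second after the job is handed in: The pin lies at rest (slower than 10 mm/s) on the mat, square across the track within 0.2 rad, its centre 10 to 65 mm beyond the line (between the line and the anvil), and presses on the anvil with no more than 4.5 N (x of pin in the frame of line between 0.01 and 0.065 m and z of pin in the frame of track below 0.026 m and angle between the y axis of pin and the y axis of track, either way round below 0.2 rad and linear speed of pin below 0.01 m/s and not (contact force between pin and gauge above 4.5 N)); the robot touches nothing.
It fails at once if the pin is driven well past the line towards the end of the spring: more than 15 N between pin and gauge (contact force between pin and gauge above 15 N).
It fails at once if the pin is lifted more than 8 mm off the mat (z of pin in the frame of track above 0.03 m).
It fails at once if the bearing is shifted more than 15 mm (distance of bearing from where it was at the start of the episode above 0.015 m).
It fails at once if the carton is shifted more than 15 mm (distance of carton from where it was at the start of the episode above 0.015 m).
It fails at once if the can is shifted more than 15 mm (distance of can from where it was at the start of the episode above 0.015 m).
It also fails if it takes over 67 s, if anything falls off the work surface, if the arm or the gripper's body presses on something with over 40 N, if the wrist force passes 120 N, or if a joint passes its speed limit or range.

## Working session

There is one attempt and no reset: what is moved stays moved. The work goes in short steps, Python scripts to look and compute and a tool call to move; the robot and the scene stay as the last step left them, time stands still between calls to the robot, and variables do not carry over. Pictures are saved under pics/ and viewed, about 8 in all and at most 12, crops included, and the job is handed in when it is done.

Besides the shell and the picture viewer there is one more tool, called after ">>>" by a JSON object that holds its "method" and its "body", one argument or row to a line. arm_command: Moves the arm, as the interface text tells. Its arguments: {"type":"object","properties":{"series":{"type":"array","items":{"type":"array","items":{"type":"number"}}}},"required":["series"]}

```bash
ls; mkdir -p pics; python3 - <<'E'
from bench import ctrl,camera,camera_model
import cv2,numpy as np
o=ctrl.get_obs();print(o)
for n in("top","side"):
    p,d=camera(n);np.savez(f"{n}0.npz",p=p,d=d);cv2.imwrite(f"pics/{n}0.png",p[:,:,::-1]);print(n,camera_model(n))
print(camera_model("wrist"))
E
```

```text
pics
{'time_s': 0.0, 'q': array([ 1.10869645e+00,  1.81555101e-01,  1.60804913e+00, -2.27777424e-05,
        1.35385688e+00, -2.06276705e-01]), 'dq': array([-1.64541179e-03, -1.12205373e-03,  6.61081827e-04, -4.79627338e-04,
        7.76333194e-04, -7.81892356e-05]), 'joint_efforts': array([-8.44942565e-05, -4.44870651e+01, -3.51335049e+01, -3.03060915e-04,
        9.25391971e-03,  1.55042204e-05]), 'eef_pos': array([0.14526483, 0.55587206, 0.30295629]), 'eef_rot': array([-2.95923549e-04,  1.27560570e-01,  9.91830342e-01, -8.86187708e-04]), 'wrist_force': array([ 0.08857118, -0.03964455, -0.09195028]), 'torque': array([-0.00958662,  0.01784224,  0.02030288]), 'opening': 0.9967458378766384}
top {'K': array([[480.83610189,   0.        , 281.87931592],
       [  0.        , 480.83610189, 213.29379045],
       [  0.        ,   0.        ,   1.        ]]), 'position': array([0.40040817, 0.07271656, 0.87971713]), 'attitude': array([-0.05798459,  0.70801776, -0.69997423,  0.07338068])}
side {'K': array([[518.06296858,   0.        , 282.49290098],
       [  0.        , 518.06296858, 210.94729437],
       [  0.        ,   0.        ,   1.        ]]), 'position': array([ 0.45250178, -0.78533145,  0.70499045]), 'attitude': array([-0.44500295,  0.89259203, -0.06835441,  0.02407313])}
{'K': array([[325.1922621 ,   0.        , 279.90668668],
       [  0.        , 325.1922621 , 205.93346053],
       [  0.        ,   0.        ,   1.        ]]), 'position': array([0.07861122, 0.57320543, 0.37382316]), 'attitude': array([0.1086916 , 0.7839731 , 0.60542092, 0.08389167])}
```

View pics/top0.png

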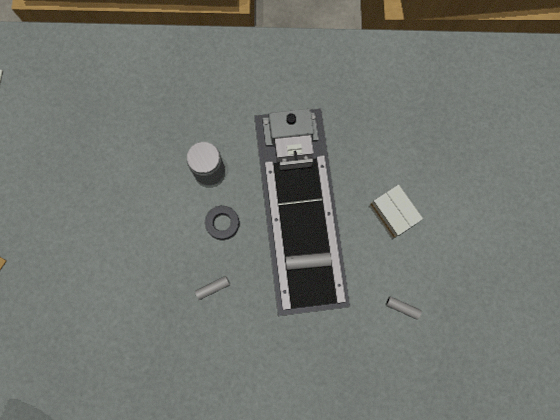

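View pics/side0.png

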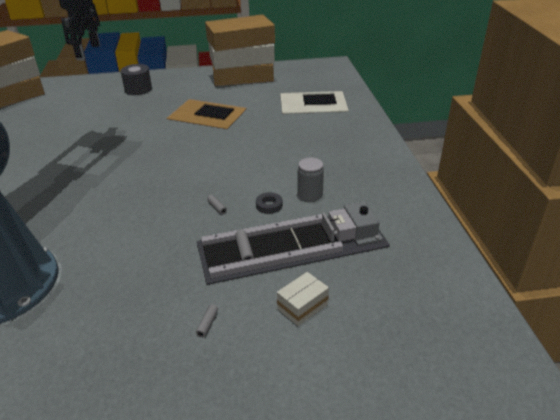

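Candidates for the pin: the cylinder between the rails (top 308,261), a loose one left (213,288) and a loose one right (404,308). By the description it is the one in the track, which also looks the thickest. I'll check it in a close crop.

```bash
cat > h.py <<'E'
import numpy as np,cv2
from scipy.spatial.transform import Rotation as R
from bench import ctrl,camera,camera_model
def rot(q): return R.from_quat(np.r_[q[1:],q[0]])
def pix(n,u,v,z):
    """intersection of pixel's ray with the plane z, top/side camera"""
    m=camera_model(n);d=rot(m["attitude"]).apply(np.linalg.inv(m["K"])@[u,v,1]);p=m["position"]
    return p+d*(z-p[2])/d[2]
def proj(n,X):
    m=camera_model(n);c=rot(m["attitude"]).inv().apply(np.asarray(X)-m["position"]);h=c@m["K"].T
    return h[...,:2]/h[...,2:]
E
python3 - <<'E'
from h import *
p=np.load("top0.npz")["p"][:,:,::-1]
c=cv2.resize(p[100:320,250:355],None,fx=3.6,fy=3.6,interpolation=cv2.INTER_CUBIC)
c=cv2.convertScaleAbs(c,alpha=1.3,beta=15)
cv2.imwrite("pics/crop0.png",cv2.rotate(c,cv2.ROTATE_90_CLOCKWISE))
E
```

```text
(no output)
```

View pics/crop0.png

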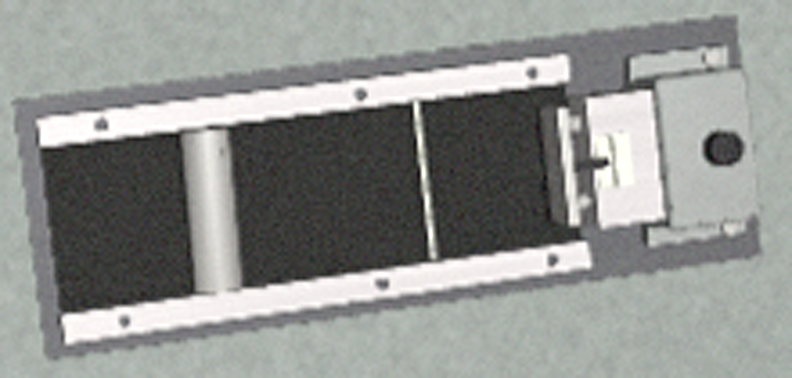

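```bash
cat >> h.py <<'E'
def crop(X,Y,z): return pix("top",250+(Y+.5)/3.6-.5,100+(791.5-X)/3.6-.5,z)
E
python3 - <<'E'
from h import *
C=np.array([crop(*a,.006) for a in[(15,101),(737,15),(760,255),(48,358)]])
L=np.array([crop(*a,.010) for a in[(415,100),(435,258)]])
print(C.round(4),np.linalg.norm(np.diff(C,axis=0),axis=1))
ax=(C[1]+C[2]-C[0]-C[3]);ax/=np.linalg.norm(ax);yaw=np.arctan2(ax[1],ax[0]);O=C.mean(0)
print("O",O,"yaw",yaw, np.degrees(yaw))
T=R.from_euler('z',yaw)
tf=lambda p:T.inv().apply(np.asarray(p)-O*[1,1,0]).round(4)
print("line",tf(L))
for n,a in dict(pinL=(182,130),pinL2=(232,130),pinR=(197,291),pinR2=(241,291)).items(): print(n,tf(crop(*a,.022)))
print("anvil",[tf(crop(*a,.046)) for a in[(558,108),(573,225)]])
print("railends",[tf(crop(*a,.022)) for a in[(38,130),(570,70),(590,255),(63,330)]])
# depth cloud in track frame
d=np.load("top0.npz")["d"];v,u=np.mgrid[:420,:560];m=camera_model("top")
P=rot(m["attitude"]).apply((np.stack([u,v,np.ones_like(u)],-1)*d[...,None]).reshape(-1,3)@np.linalg.inv(np.diag([1,1,1])) @ np.linalg.inv(m["K"]).T)+m["position"]
Q=T.inv().apply(P-O*[1,1,0])
s=(abs(Q[:,1])<.03)&(Q[:,0]>-.19)&(Q[:,0]<.13)&(d.ravel()>0)
Q=Q[s]
for x in np.arange(-.14,.13,.004):
    k=abs(Q[:,0]-x)<.002
    if k.any():print(round(x,3),Q[k,2].max().round(4),np.median(Q[k,2]).round(4))
for n,c in dict(bearing=(222,222,.018),can=(204,155,.085),carton=(397,211,.045),l1=(213,288,.01),l2=(404,308,.01)).items():print(n,pix("top",*c),tf(pix("top",*c)))
o=ctrl.get_obs();print(rot(o["eef_rot"]).as_matrix().round(3))
E
```

```text
[[ 0.3805  0.0601  0.006 ]
 [ 0.7571  0.1101  0.006 ]
 [ 0.7726 -0.0183  0.006 ]
 [ 0.3977 -0.0675  0.006 ]] [0.37987339 0.12932993 0.3780652 ]
O [0.57697347 0.02110001 0.006     ] yaw 0.1313145288929678 7.523768294315761
line [[ 0.0099  0.0408  0.01  ]
 [ 0.0108 -0.0413  0.01  ]]
pinL [-0.1109  0.0407  0.022 ]
pinL2 [-0.0864  0.0376  0.022 ]
pinR [-0.1132 -0.0395  0.022 ]
pinR2 [-0.0915 -0.0425  0.022 ]
anvil [array([0.0745, 0.0295, 0.046 ]), array([ 0.0755, -0.0297,  0.046 ])]
railends [array([-0.1801,  0.0493,  0.022 ]), array([0.0901, 0.0468, 0.022 ]), array([ 0.0898, -0.0494,  0.022 ]), array([-0.1801, -0.0493,  0.022 ])]
-0.14 0.0142 0.0105
-0.136 0.0134 0.0105
-0.132 0.0149 0.0106
-0.128 0.0141 0.0103
-0.124 0.0135 0.0106
-0.12 0.0134 0.0106
-0.116 0.0262 0.0105
-0.112 0.0326 0.0268
-0.108 0.0372 0.0319
-0.104 0.0375 0.0339
-0.1 0.0376 0.034
-0.096 0.036 0.0327
-0.092 0.0365 0.0298
-0.088 0.0265 0.0102
-0.084 0.0134 0.0107
-0.08 0.0138 0.0105
-0.076 0.0137 0.0107
-0.072 0.0139 0.0101
-0.068 0.0145 0.0104
-0.064 0.0138 0.0101
-0.06 0.0138 0.0101
-0.056 0.0149 0.0102
-0.052 0.01
[... 611 characters left out ...]
9
0.072 0.0477 0.0249
0.076 0.0513 0.0457
0.08 0.048 0.0453
0.084 0.0498 0.0333
0.088 0.0479 0.0319
0.092 0.0484 0.0439
0.096 0.0479 0.0444
0.1 0.0481 0.0445
0.104 0.0486 0.0447
0.108 0.048 0.0443
0.112 0.047 0.0439
0.116 0.0473 0.0443
0.12 0.0481 0.0444
0.124 0.0533 0.0459
0.128 0.0525 0.0499
bearing [0.54520709 0.16303967 0.018     ] [-0.0129  0.1449  0.018 ]
can [0.6500201  0.19056183 0.085     ] [0.0946 0.1584 0.085 ]
carton [ 0.5645844  -0.14952212  0.045     ] [-0.0346 -0.1675  0.045 ]
l1 [0.42705004 0.17603108 0.01      ] [-0.1283  0.1732  0.01  ]
l2 [ 0.3951699  -0.16519891  0.01      ] [-0.2046 -0.1609  0.01  ]
[[-0.967  0.253 -0.001]
 [ 0.253  0.967 -0.001]
 [ 0.    -0.002 -1.   ]]
```

Reading: the crop shows the thick pin square in the track at (210,210), line at (425,180), anvil top front edge at (558–573,108–225), index at (600,160). The geometry matches: track yaw 7.5°, pin at track x ≈ -0.100, anvil face ≈ +0.074, line 0.010. Now I move over the spot behind the pin, jaws across the track and part open (wide, stable push).

>>> {"method": "arm_command", "body": {
  "series": [
    [-0.028,-0.031,0,0,0,0,0.03],
    [-0.056,-0.062,0,0,0,0,0.03],
    [-0.084,-0.093,0,0,0,0,0.03],
    [-0.112,-0.124,0,0,0,0,0.03],
    [-0.14,-0.155,0,0,0,0,0.03]
  ]
}}

```text
time_s: 0.6
eef_pos: [0.2419, 0.3694, 0.3035]
eef_rot: [-0.0, 0.127, 0.992, -0.0]
wrist_force: [0.8, -0.3, 0.7]
opening: 0.352
```

>>> {"method": "arm_command", "body": {
  "series": [
    [-0.028,-0.031,0,0,0,0,0.03],
    [-0.056,-0.062,0,0,0,0,0.03],
    [-0.084,-0.093,0,0,0,0,0.03],
    [-0.112,-0.124,0,0,0,0,0.03],
    [-0.14,-0.155,0,0,0,0,0.03]
  ]
}}

```text
time_s: 1.1
eef_pos: [0.3381, 0.184, 0.3038]
eef_rot: [0.0, 0.127, 0.992, 0.0]
wrist_force: [0.3, 0.4, -0.2]
opening: 0.352
```

>>> {"method": "arm_command", "body": {
  "series": [
    [-0.028,-0.031,0,0,0,-6,0.03],
    [-0.056,-0.062,0,0,0,-12,0.03],
    [-0.084,-0.093,0,0,0,-18,0.03],
    [-0.112,-0.124,0,0,0,-22.2,0.03],
    [-0.134,-0.155,0,0,0,-22.2,0.03]
  ]
}}

```text
time_s: 1.6
eef_pos: [0.4289, -0.0002, 0.3037]
eef_rot: [0.0, -0.067, 0.998, 0.0]
wrist_force: [-0.0, 0.2, -0.1]
opening: 0.349
```

>>> {"method": "arm_command", "body": {
  "series": [
    [0,0,0.03,0,0,0,0.03],
    [0,0,0.06,0,0,0,0.03],
    [0,0,0.09,0,0,0,0.03],
    [0,0,0.12,0,0,0,0.03],
    [0,0,0.15,0,0,0,0.03]
  ]
}}

```text
time_s: 2.1
eef_pos: [0.428, 0.0017, 0.1526]
eef_rot: [-0.0, -0.066, 0.998, 0.0]
wrist_force: [0.3, -0.6, 0.0]
opening: 0.351
```

```bash
cat >> h.py <<'E'
O=np.array([.57697,.0211,0]);T=R.from_euler('z',.1313)
tf=lambda p:T.inv().apply(np.asarray(p)-O)
def state():
    o=ctrl.get_obs();M=rot(o["eef_rot"])
    print("t",round(o["time_s"],2),"track pos mm",(1e3*tf(o["eef_pos"])).round(1),"F track",T.inv().apply(o["wrist_force"]).round(2),"open",round(o["opening"],3))
    print("tool axes in track:",T.inv().as_matrix()@M.as_matrix()@np.eye(3)) if 0 else print("tool x,y in track",T.inv().apply(M.as_matrix().T[:2]).round(4).tolist())
E
python3 - <<'E'
from h import *
state()
p,d=camera("wrist");q,e=camera("side");np.savez("w1.npz",p=p,d=d)
s=cv2.resize(q[190:290,180:400],None,fx=3,fy=3,interpolation=cv2.INTER_CUBIC)
w=p
im=np.zeros((600,660,3),np.uint8);im[:300]=s[:300];w=cv2.resize(p,(400,300));im[300:,:400]=w
cv2.imwrite("pics/a1.png",im[:,:,::-1])
E
```

```text
t 2.1 track pos mm [-150.2    0.3  152.6] F track [ 0.19 -0.66  0.04] open 0.351
tool x,y in track [[-1.0, -0.0001, 0.0002], [-0.0001, 1.0, 0.0001]]
```

View pics/a1.png

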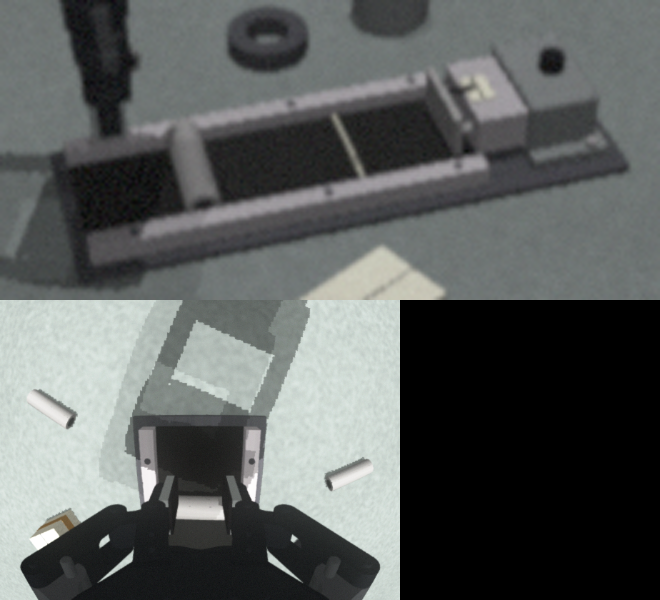

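>>> {"method": "arm_command", "body": {
  "series": [
    [0,0,0.02,0,0,0,0.03],
    [0,0,0.04,0,0,0,0.03],
    [0,0,0.055,0,0,0,0.03],
    [0,0,0.067,0,0,0,0.03],
    [0,0,0.067,0,0,0,0.03]
  ]
}}

```text
time_s: 2.7
eef_pos: [0.428, 0.0018, 0.0865]
eef_rot: [-0.001, -0.066, 0.998, 0.0]
wrist_force: [0.3, -0.1, -0.4]
opening: 0.352
```

>>> {"method": "arm_command", "body": {
  "series": [
    [-0.004,0,0,0,0,0,0.03],
    [-0.008,0,0,0,0,0,0.03],
    [-0.012,0,0,0,0,0,0.03],
    [-0.016,0,0,0,0,0,0.03],
    [-0.02,0,0,0,0,0,0.03]
  ]
}}

```text
time_s: 3.2
eef_pos: [0.4488, 0.0043, 0.0872]
eef_rot: [0.0, -0.066, 0.998, -0.0]
wrist_force: [-0.7, -1.0, 0.1]
opening: 0.356
```

>>> {"method": "arm_command", "body": {
  "series": [
    [-0.003,0,0,0,0,0,0.03],
    [-0.006,0,0,0,0,0,0.03],
    [-0.009,0,0,0,0,0,0.03],
    [-0.012,0,0,0,0,0,0.03],
    [-0.015,0,0,0,0,0,0.03]
  ]
}}

```text
time_s: 3.7
eef_pos: [0.4632, 0.0063, 0.0868]
eef_rot: [-0.0, -0.066, 0.998, 0.0]
wrist_force: [-0.1, 0.5, -0.1]
opening: 0.351
```

```bash
python3 - <<'E'
from h import *
state()
q,e=camera("side")
s=cv2.resize(q[190:290,180:400],None,fx=3.6,fy=3.6,interpolation=cv2.INTER_CUBIC)
cv2.imwrite("pics/a2.png",s[:,:,::-1])
E
```

```text
t 3.7 track pos mm [-114.7    0.2   86.8] F track [-0.07  0.55 -0.12] open 0.351
tool x,y in track [[-1.0, -0.0002, 0.0002], [-0.0002, 1.0, 0.0001]]
```

View pics/a2.png

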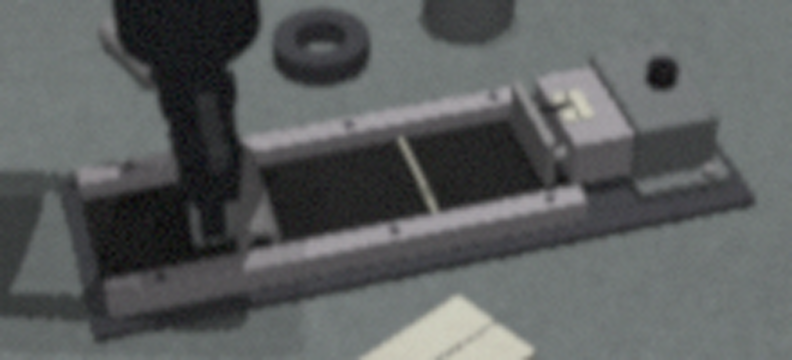

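>>> {"method": "arm_command", "body": {
  "series": [
    [-0.004,0,0,0,0,0,0.03],
    [-0.008,0,0,0,0,0,0.03],
    [-0.012,0,0,0,0,0,0.03],
    [-0.016,0,0,0,0,0,0.03],
    [-0.02,0,0,0,0,0,0.03]
  ]
}}

```text
time_s: 4.25
eef_pos: [0.4833, 0.0089, 0.0869]
eef_rot: [0.0, -0.066, 0.998, -0.0]
wrist_force: [0.1, -0.4, -0.1]
opening: 0.348
```

>>> {"method": "arm_command", "body": {
  "series": [
    [-0.004,0,0,0,0,0,0.03],
    [-0.008,0,0,0,0,0,0.03],
    [-0.012,0,0,0,0,0,0.03],
    [-0.016,0,0,0,0,0,0.03],
    [-0.02,0,0,0,0,0,0.03]
  ]
}}

```text
time_s: 4.75
eef_pos: [0.503, 0.0116, 0.0869]
eef_rot: [-0.0, -0.066, 0.998, 0.0]
wrist_force: [0.3, 0.3, -0.2]
opening: 0.35
```

>>> {"method": "arm_command", "body": {
  "series": [
    [-0.004,0,0,0,0,0,0.03],
    [-0.008,0,0,0,0,0,0.03],
    [-0.012,0,0,0,0,0,0.03],
    [-0.016,0,0,0,0,0,0.03],
    [-0.02,0,0,0,0,0,0.03]
  ]
}}

```text
time_s: 5.25
eef_pos: [0.5229, 0.0142, 0.0869]
eef_rot: [-0.0, -0.066, 0.998, 0.0]
wrist_force: [-0.4, 0.2, -0.2]
opening: 0.351
```

>>> {"method": "arm_command", "body": {
  "series": [
    [-0.004,0,0,0,0,0,0.03],
    [-0.008,0,0,0,0,0,0.03],
    [-0.012,0,0,0,0,0,0.03],
    [-0.016,0,0,0,0,0,0.03],
    [-0.02,0,0,0,0,0,0.03]
  ]
}}

```text
time_s: 5.75
eef_pos: [0.5427, 0.0168, 0.0868]
eef_rot: [-0.0, -0.066, 0.998, 0.0]
wrist_force: [0.5, -0.8, 0.2]
opening: 0.354
```

>>> {"method": "arm_command", "body": {
  "series": [
    [-0.004,0,0,0,0,0,0.03],
    [-0.008,0,0,0,0,0,0.03],
    [-0.012,0,0,0,0,0,0.03],
    [-0.016,0,0,0,0,0,0.03],
    [-0.02,0,0,0,0,0,0.03]
  ]
}}

```text
time_s: 6.25
eef_pos: [0.5624, 0.0195, 0.0868]
eef_rot: [-0.0, -0.066, 0.998, 0.0]
wrist_force: [-0.6, -0.1, -0.5]
opening: 0.348
```

```bash
python3 - <<'E'
from h import *
state()
q,e=camera("side");p,d=camera("top");w,_=camera("wrist")
s=cv2.resize(q[200:270,250:400],None,fx=4,fy=4,interpolation=cv2.INTER_CUBIC)
w=cv2.resize(w[300:420,180:380],None,fx=1.5,fy=2.5)
t=cv2.resize(p[100:200,230:350],None,fx=2.5,fy=2.5,interpolation=cv2.INTER_CUBIC)
im=np.zeros((580,600,3),np.uint8);im[:280]=s;im[280:280+w.shape[0],:300]=w;im[280:530,300:]=t
cv2.imwrite("pics/a3.png",im[:,:,::-1])
E
```

```text
t 6.25 track pos mm [-14.6   0.3  86.8] F track [-0.64 -0.05 -0.55] open 0.348
tool x,y in track [[-1.0, -0.0004, 0.0002], [-0.0004, 1.0, 0.0]]
```

View pics/a3.png

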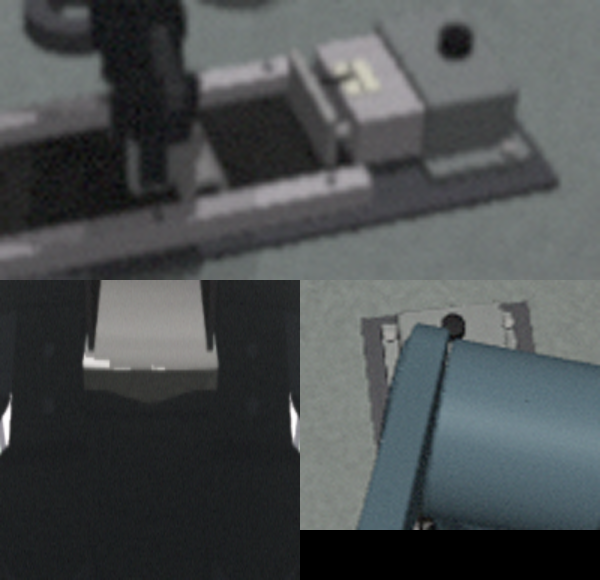

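The pin rides in front of the fingers (side crop 210,165), square. I continue, then slow down near the expected contact (TCP ≈ 38 mm).

>>> {"method": "arm_command", "body": {
  "series": [
    [-0.004,0,0,0,0,0,0.03],
    [-0.008,0,0,0,0,0,0.03],
    [-0.012,0,0,0,0,0,0.03],
    [-0.016,0,0,0,0,0,0.03],
    [-0.02,0,0,0,0,0,0.03]
  ]
}}

```text
time_s: 6.9
eef_pos: [0.5824, 0.0221, 0.0869]
eef_rot: [0.0, -0.066, 0.998, -0.0]
wrist_force: [-0.3, -0.1, -0.0]
opening: 0.352
```

>>> {"method": "arm_command", "body": {
  "series": [
    [-0.004,0,0,0,0,0,0.03],
    [-0.008,0,0,0,0,0,0.03],
    [-0.012,0,0,0,0,0,0.03],
    [-0.015,0,0,0,0,0,0.03],
    [-0.017,0,0,0,0,0,0.03]
  ]
}}

```text
time_s: 7.4
eef_pos: [0.5992, 0.0243, 0.0869]
eef_rot: [0.0, -0.066, 0.998, -0.0]
wrist_force: [-0.3, 0.1, 0.1]
opening: 0.352
```

>>> {"method": "arm_command", "body": {
  "series": [
    [-0.002,0,0,0,0,0,0.03],
    [-0.004,0,0,0,0,0,0.03],
    [-0.006,0,0,0,0,0,0.03],
    [-0.008,0,0,0,0,0,0.03],
    [-0.008,0,0,0,0,0,0.03]
  ]
}}

```text
time_s: 7.9
eef_pos: [0.6071, 0.0253, 0.087]
eef_rot: [0.0, -0.066, 0.998, -0.0]
wrist_force: [0.3, -0.3, 0.7]
opening: 0.348
```

>>> {"method": "arm_command", "body": {
  "series": [
    [-0.001,0,0,0,0,0,0.03],
    [-0.002,0,0,0,0,0,0.03],
    [-0.003,0,0,0,0,0,0.03],
    [-0.004,0,0,0,0,0,0.03],
    [-0.004,0,0,0,0,0,0.03]
  ]
}}

```text
time_s: 8.4
eef_pos: [0.6109, 0.0259, 0.0869]
eef_rot: [0.0, -0.066, 0.998, -0.0]
wrist_force: [-0.5, -0.9, -0.8]
opening: 0.355
```

```bash
python3 - <<'E'
from h import *
state()
for i in range(3): camera("side"); state()
E
```

```text
t 8.4 track pos mm [34.3  0.3 86.9] F track [-0.64 -0.77 -0.85] open 0.355
tool x,y in track [[-1.0, -0.0003, -0.0002], [-0.0003, 1.0, -0.0]]
t 8.45 track pos mm [34.2  0.3 86.9] F track [-0.08  0.01  0.63] open 0.352
tool x,y in track [[-1.0, -0.0004, -0.0001], [-0.0004, 1.0, -0.0]]
t 8.5 track pos mm [34.2  0.3 86.9] F track [ 0.5   0.25 -0.46] open 0.351
tool x,y in track [[-1.0, -0.0004, -0.0], [-0.0004, 1.0, -0.0]]
t 8.55 track pos mm [34.1  0.3 86.9] F track [-0.09  0.21  0.38] open 0.351
tool x,y in track [[-1.0, -0.0003, 0.0], [-0.0003, 1.0, 0.0]]
```

>>> {"method": "arm_command", "body": {
  "series": [
    [-0.0005,0,0,0,0,0,0.03],
    [-0.001,0,0,0,0,0,0.03],
    [-0.0015,0,0,0,0,0,0.03],
    [-0.0015,0,0,0,0,0,0.03],
    [-0.0015,0,0,0,0,0,0.03]
  ]
}}

```text
time_s: 9.05
eef_pos: [0.6123, 0.0261, 0.0869]
eef_rot: [0.0, -0.066, 0.998, -0.0]
wrist_force: [0.2, 0.8, -0.3]
opening: 0.356
```

>>> {"method": "arm_command", "body": {
  "series": [
    [-0.0005,0,0,0,0,0,0.03],
    [-0.001,0,0,0,0,0,0.03],
    [-0.0015,0,0,0,0,0,0.03],
    [-0.0015,0,0,0,0,0,0.03],
    [-0.0015,0,0,0,0,0,0.03]
  ]
}}

```text
time_s: 9.55
eef_pos: [0.6138, 0.0263, 0.0869]
eef_rot: [0.0, -0.066, 0.998, 0.0]
wrist_force: [0.4, -0.0, 0.1]
opening: 0.352
```

>>> {"method": "arm_command", "body": {
  "series": [
    [-0.0005,0,0,0,0,0,0.03],
    [-0.001,0,0,0,0,0,0.03],
    [-0.0015,0,0,0,0,0,0.03],
    [-0.0015,0,0,0,0,0,0.03],
    [-0.0015,0,0,0,0,0,0.03]
  ]
}}

```text
time_s: 10.05
eef_pos: [0.6153, 0.0264, 0.0869]
eef_rot: [0.0, -0.066, 0.998, -0.0]
wrist_force: [-0.5, 0.3, 0.1]
opening: 0.352
```

>>> {"method": "arm_command", "body": {
  "series": [
    [-0.0005,0,0,0,0,0,0.03],
    [-0.001,0,0,0,0,0,0.03],
    [-0.0015,0,0,0,0,0,0.03],
    [-0.0015,0,0,0,0,0,0.03],
    [-0.0015,0,0,0,0,0,0.03]
  ]
}}

```text
time_s: 10.55
eef_pos: [0.6166, 0.0267, 0.0868]
eef_rot: [-0.0, -0.066, 0.998, 0.0]
wrist_force: [-0.8, -0.6, 0.9]
opening: 0.347
```

>>> {"method": "arm_command", "body": {
  "series": [
    [-0.0005,0,0,0,0,0,0.03],
    [-0.001,0,0,0,0,0,0.03],
    [-0.0015,0,0,0,0,0,0.03],
    [-0.0015,0,0,0,0,0,0.03],
    [-0.0015,0,0,0,0,0,0.03]
  ]
}}

```text
time_s: 11.05
eef_pos: [0.6172, 0.0268, 0.0865]
eef_rot: [-0.001, -0.066, 0.998, 0.0]
wrist_force: [-4.6, -1.3, 3.0]
opening: 0.351
```

```bash
cat >> h.py <<'E'
def force(n=6):
    F=[]
    for i in range(n):
        o=ctrl.get_obs();F.append(T.inv().apply(o["wrist_force"]));q=camera("side")[0]
    print("t",round(o["time_s"],2),"x",round(1e3*tf(o["eef_pos"])[0],2),"F mean",np.mean(F,0).round(2),"sd",np.std(F,0).round(2));return q
E
python3 - <<'E'
from h import *
q=force()
cv2.imwrite("pics/a4.png",cv2.resize(q[205:255,300:370],None,fx=8,fy=8,interpolation=cv2.INTER_CUBIC)[:,:,::-1])
E
```

```text
t 11.3 x 40.62 F mean [-5.28 -0.32  2.97] sd [0.42 0.25 0.55]
```

View pics/a4.png

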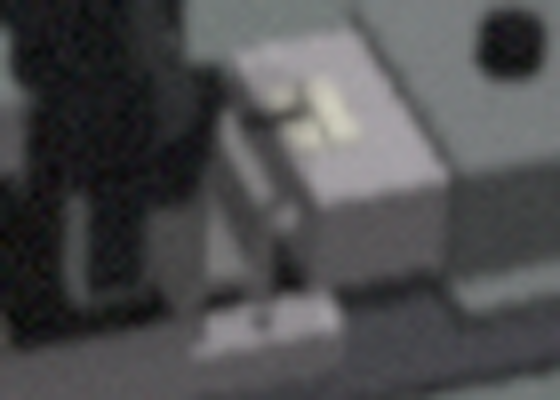

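>>> {"method": "arm_command", "body": {
  "series": [
    [-0.0005,0,0,0,0,0,0.03],
    [-0.001,0,0,0,0,0,0.03],
    [-0.0015,0,0,0,0,0,0.03],
    [-0.002,0,0,0,0,0,0.03],
    [-0.002,0,0,0,0,0,0.03]
  ]
}}

```text
time_s: 11.85
eef_pos: [0.6184, 0.027, 0.0863]
eef_rot: [-0.002, -0.066, 0.998, 0.0]
wrist_force: [-8.4, -1.5, 5.0]
opening: 0.35
```

```bash
python3 -c "
from h import *
force()"
```

```text
t 12.1 x 41.82 F mean [-8.66 -0.81  4.54] sd [0.42 0.55 0.55]
```

>>> {"method": "arm_command", "body": {
  "series": [
    [-0.0004,0,0,0,0,0,0.03],
    [-0.0008,0,0,0,0,0,0.03],
    [-0.0011,0,0,0,0,0,0.03],
    [-0.0011,0,0,0,0,0,0.03],
    [-0.0011,0,0,0,0,0,0.03]
  ]
}}

```text
time_s: 12.65
eef_pos: [0.619, 0.0271, 0.0862]
eef_rot: [-0.003, -0.066, 0.998, 0.0]
wrist_force: [-10.3, -2.9, 4.7]
opening: 0.352
```

```bash
python3 - <<'E'
from h import *
q=force(10)
cv2.imwrite("pics/a5.png",cv2.resize(q[205:245,310:360],None,fx=12,fy=12,interpolation=cv2.INTER_CUBIC)[:,:,::-1])
E
```

```text
t 13.1 x 42.48 F mean [-10.33  -0.79   5.32] sd [0.31 0.56 0.47]
```

View pics/a5.png

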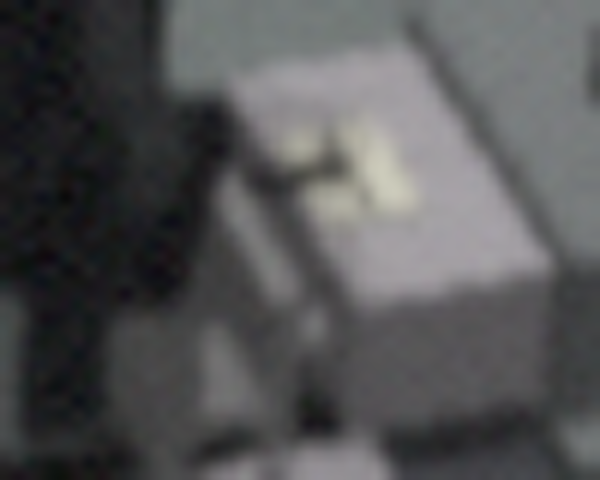

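The wrist reads 10.3 N, about 9 N on the anvil after drag. The index tip (340,170) meets the black line, so I hold.

>>> {"method": "arm_command", "body": {
  "series": [
    [0,0,0,0,0,0,0.03],
    [0,0,0,0,0,0,0.03],
    [0,0,0,0,0,0,0.03],
    [0,0,0,0,0,0,0.03],
    [0,0,0,0,0,0,0.03]
  ]
}}

```text
time_s: 13.65
eef_pos: [0.619, 0.0271, 0.0862]
eef_rot: [-0.003, -0.066, 0.998, 0.0]
wrist_force: [-9.7, -3.2, 4.8]
opening: 0.355
```

>>> {"method": "arm_command", "body": {
  "series": [
    [0,0,0,0,0,0,0.03],
    [0,0,0,0,0,0,0.03],
    [0,0,0,0,0,0,0.03],
    [0,0,0,0,0,0,0.03],
    [0,0,0,0,0,0,0.03]
  ]
}}

```text
time_s: 14.15
eef_pos: [0.619, 0.0271, 0.0862]
eef_rot: [-0.003, -0.066, 0.998, 0.0]
wrist_force: [-10.4, -2.9, 5.8]
opening: 0.349
```

>>> {"method": "arm_command", "body": {
  "series": [
    [0.0005,0,0,0,0,0,0.03],
    [0.001,0,0,0,0,0,0.03],
    [0.0015,0,0,0,0,0,0.03],
    [0.002,0,0,0,0,0,0.03],
    [0.0025,0,0,0,0,0,0.03]
  ]
}}

```text
time_s: 14.65
eef_pos: [0.6181, 0.027, 0.0863]
eef_rot: [-0.001, -0.066, 0.998, 0.0]
wrist_force: [-5.1, -0.6, -0.7]
opening: 0.352
```

>>> {"method": "arm_command", "body": {
  "series": [
    [0.0005,0,0,0,0,0,0.03],
    [0.001,0,0,0,0,0,0.03],
    [0.0015,0,0,0,0,0,0.03],
    [0.002,0,0,0,0,0,0.03],
    [0.0025,0,0,0,0,0,0.03]
  ]
}}

```text
time_s: 15.15
eef_pos: [0.6166, 0.0267, 0.087]
eef_rot: [0.0, -0.066, 0.998, 0.0]
wrist_force: [-1.5, 0.1, -0.7]
opening: 0.351
```

>>> {"method": "arm_command", "body": {
  "series": [
    [0.0005,0,0,0,0,0,0.03],
    [0.001,0,0,0,0,0,0.03],
    [0.0015,0,0,0,0,0,0.03],
    [0.002,0,0,0,0,0,0.03],
    [0.0025,0,0,0,0,0,0.03]
  ]
}}

```text
time_s: 15.65
eef_pos: [0.6142, 0.0262, 0.0872]
eef_rot: [0.001, -0.066, 0.998, -0.0]
wrist_force: [0.1, -0.0, 0.0]
opening: 0.353
```

```bash
python3 -c "
from h import *
force()"
```

```text
t 15.9 x 37.27 F mean [ 0.24 -0.03 -0.09] sd [0.62 0.38 0.12]
```

Released, force zero. I back away 20 mm, lift, withdraw and check.

>>> {"method": "arm_command", "body": {
  "series": [
    [0.001,0,0,0,0,0,0.03],
    [0.003,0,0,0,0,0,0.03],
    [0.007,0,0,0,0,0,0.03],
    [0.012,0,0,0,0,0,0.03],
    [0.02,0,0,0,0,0,0.03]
  ]
}}

```text
time_s: 16.45
eef_pos: [0.5936, 0.0236, 0.0869]
eef_rot: [0.0, -0.066, 0.998, -0.0]
wrist_force: [-0.3, -0.6, 0.7]
opening: 0.35
```

>>> {"method": "arm_command", "body": {
  "series": [
    [0,0,-0.03,0,0,0,0.03],
    [0,0,-0.065,0,0,0,0.03],
    [0,0,-0.1,0,0,0,0.03],
    [0,0,-0.135,0,0,0,0.03],
    [0,0,-0.16,0,0,0,0.03]
  ]
}}

```text
time_s: 16.95
eef_pos: [0.594, 0.0235, 0.2495]
eef_rot: [0.001, -0.066, 0.998, -0.0]
wrist_force: [-0.4, -0.3, -0.5]
opening: 0.355
```

>>> {"method": "arm_command", "body": {
  "series": [
    [0.03,0.04,0,0,0,0,0.03],
    [0.05,0.085,0,0,0,0,0.03],
    [0.07,0.13,0,0,0,0,0.03],
    [0.09,0.175,0,0,0,0,0.03],
    [0.11,0.215,0,0,0,0,0.03]
  ]
}}

```text
time_s: 17.45
eef_pos: [0.4548, 0.2236, 0.2469]
eef_rot: [0.0, -0.066, 0.998, 0.0]
wrist_force: [-0.0, 0.0, -0.3]
opening: 0.353
```

>>> {"method": "arm_command", "body": {
  "series": [
    [0.02,0.04,0,0,0,0,0.03],
    [0.04,0.08,0,0,0,0,0.03],
    [0.06,0.12,0,0,0,0,0.03],
    [0.06,0.12,0,0,0,0,0.03],
    [0.06,0.12,0,0,0,0,0.03]
  ]
}}

```text
time_s: 17.95
eef_pos: [0.3805, 0.3338, 0.2468]
eef_rot: [0.0, -0.067, 0.998, -0.0]
wrist_force: [-0.0, -0.9, -0.3]
opening: 0.35
```

```bash
python3 - <<'E'
from h import *
state();p,d=camera("top")
v,u=np.mgrid[:420,:560];m=camera_model("top")
P=rot(m["attitude"]).apply((np.stack([u,v,np.ones_like(u)],-1)*d[...,None]).reshape(-1,3)@np.linalg.inv(m["K"]).T)+m["position"]
Q=tf(P);s=(abs(Q[:,1])<.036)&(Q[:,0]>-.17)&(Q[:,0]<.069)&(Q[:,2]>.026)&(Q[:,2]<.04)
print("pin centre~",Q[s].mean(0).round(4),Q[s].min(0).round(4),Q[s].max(0).round(4),"slope",np.polyfit(Q[s,1],Q[s,0],1).round(3))
c=cv2.resize(p[90:320,180:440],None,fx=2.5,fy=2.5,interpolation=cv2.INTER_CUBIC)
cv2.imwrite("pics/a6.png",c[:,:,::-1])
E
```

```text
t 17.95 track pos mm [-153.9  335.7  246.8] F track [-0.14 -0.91 -0.33] open 0.35
tool x,y in track [[-1.0, -0.0032, -0.0001], [-0.0032, 1.0, -0.0004]]
pin centre~ [ 0.0587 -0.      0.0322] [ 0.0488 -0.0357  0.026 ] [0.069  0.036  0.0377] slope [-0.003  0.059]
```

View pics/a6.png

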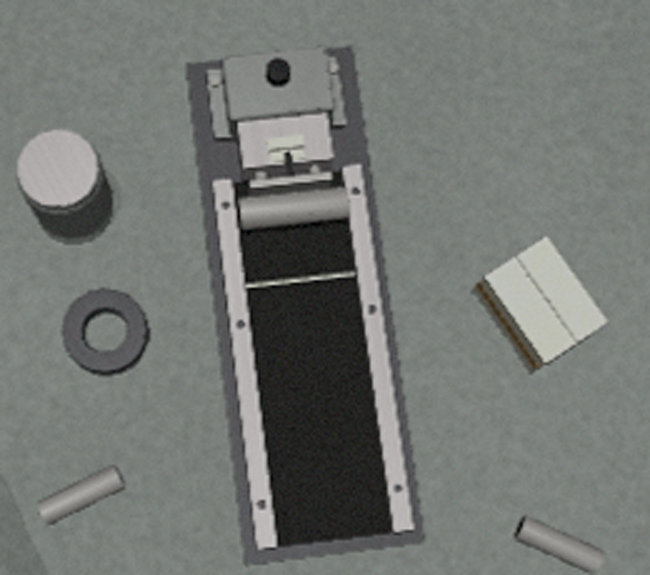

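Pin (295,208) lies square, beyond the line (300,280) and just clear of the anvil. Its centre is about 49 mm past the line, and the bystanders are where they were.

```bash
python3 -c "
from bench import ctrl
print(ctrl.hand_in())"
```

```text
the job is handed in; nothing more can be done
None
```

I rolled the largest pin, the one lying in the track, along the mat to the anvil with the part-open fingers. I pressed it on and held it there for about 1.5 s, then eased back in 0.5 mm steps, lifted clear and handed in at about 18 s.

- **Press force:** the wrist read 10.3 N during the hold, which I put at about 9 N on the anvil after an estimated 1–1.5 N of mat drag. The anvil force itself was not measured directly.
- **Index:** in the side picture the index tip stood at the line. No wrist reading went above about 10.5 N, and no picture showed it past the line.
- **End position:** the pin lies square across the track (slope 0.003 rad), its centre about 49 mm beyond the line. It looks just clear of the anvil.
- **Surroundings:** the wrist force was back to zero before I withdrew. The bearing, carton and can look unmoved in the final top picture.
- **Disagreements:** the pin met the anvil at a tool position about 1.5 mm beyond what I expected from the camera, within calibration. No check failed.

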